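Clear the spreader plate and hover the heatsink over it

TASK

With the scraper block held in the gripper, sweep the three loose bracket bits off the copper plate on the circuit board (never touch them with the fingers), then set the scraper down on the desk clear of the board and let go. Then carry the heatsink over the memory modules and ports without touching the board or any of its parts, and finish while still holding it, level and still, about 10 mm above the copper plate, centred, its long side along the plate's long side, so that I can slip the thermal pad underneath. Leave the mouse, the round speaker and the screwdriver where they are.

Things in the scene. Friction and masses are not known exactly. Their poses are not given: they have to be found in the camera images.
- board: Fixed test bench: tray 190 x 190 mm with a green circuit board 170 x 170 mm, top 18 mm above desk. Origin: centre of underside, on the desk; z up. At y = +58 to +79 mm two memory modules 140 mm long in x, tops 70 mm above desk; at y = -60 to -84 mm steel port blocks, x -70 to +75 mm, tops 58 mm. Off the plate's two x ends all parts are below 27 mm: room to sweep bits off.
- plate (a point): Centre of the top face of the copper spreader plate in the middle of the board, 42 mm above the desk. The plate is 84 mm long (this frame's x, same as the board's x) by 68 mm wide (y), flat, its sides dropping 24 mm to the circuit board. z up.
- heatsink: Loose aluminium finned heatsink, 0.2 to 0.5 kg, standing on its base on the desk. Base 84 mm (x) x 68 mm (y) x 6 mm; on it a fin pack 84 mm (x) x 50 mm (y) reaching 60 mm above the underside; the outer fins are flat faces to grip across y (50 mm). Origin: centre of the underside; z up. Same shape after a half turn.
- scraper: Loose grey plastic scraper block, about 0.11 kg, standing on its long edge on the desk: 20 mm thick (x), 80 mm long (y), 66 mm high (z). Its bottom edge does the sweeping; grip it across x (20 mm) near the top. Origin: centre of the underside; z up.
- mouse: Black computer mouse, 100 x 60 x 35 mm, bystander. Origin at its underside.
- speaker: Round black speaker puck, 72 mm diameter, 42 mm high, bystander. Origin: centre of the underside.
- screwdriver: Screwdriver lying on the desk near the robot, 170 mm long, bystander. Origin at its underside.
- chip0: One of three loose L-shaped dark metal bits of a broken bracket, 16 x 12 x 8 mm, 10 g, lying on the copper plate. Origin: middle of its underside.
- chip1: One of three loose L-shaped dark metal bits of a broken bracket, 16 x 12 x 8 mm, 10 g, lying on the copper plate. Origin: middle of its underside.
- chip2: One of three loose L-shaped dark metal bits of a broken bracket, 16 x 12 x 8 mm, 10 g, lying on the copper plate. Origin: middle of its underside.

How it is judged:
On the way, in this order (a step that is already met when the one before it is completed fails the run):
1. the scraper is held in the fingers, lifted off the desk (contact force between the fingers and scraper above 1 N and height (world z) of scraper above 0.02 m), for 0.1 s.
2. the three bits have been swept off the copper plate while the fingers hold the scraper over or beside it ((z of chip0 in the frame of plate below -0.006 m or x of chip0 in the frame of plate above 0.05 m or x of chip0 in the frame of plate below -0.05 m or y of chip0 in the frame of plate above 0.042 m or y of chip0 in the frame of plate below -0.042 m) and (z of chip1 in the frame of plate below -0.006 m or x of chip1 in the frame of plate above 0.05 m or x of chip1 in the frame of plate below -0.05 m or y of chip1 in the frame of plate above 0.042 m or y of chip1 in the frame of plate below -0.042 m) and (z of chip2 in the frame of plate below -0.006 m or x of chip2 in the frame of plate above 0.05 m or x of chip2 in the frame of plate below -0.05 m or y of chip2 in the frame of plate above 0.042 m or y of chip2 in the frame of plate below -0.042 m) and contact force between the fingers and scraper above 1 N and horizontal distance between scraper and plate below 0.12 m), for 0.1 s.
3. the scraper is down on the desk, clear of the board and let go (contact force between the fingers and scraper below 0.05 N and height (world z) of scraper below 0.05 m and contact force between scraper and board below 0.05 N and linear speed of scraper below 0.05 m/s), for 0.2 s.
4. the heatsink is held in the fingers, lifted off the desk (contact force between the fingers and heatsink above 1 N and height (world z) of heatsink above 0.03 m), for 0.1 s.
At the end, for the whole second after the job is handed in: Heatsink held still in the fingers, underside 4-18 mm above the plate, centred within 8 mm, long sides within 0.12 rad, level within 0.08 rad, touching neither board nor scraper; three bits off the plate; scraper let go, at rest low on the desk, not touching the board ((z of chip0 in the frame of plate below -0.006 m or x of chip0 in the frame of plate above 0.05 m or x of chip0 in the frame of plate below -0.05 m or y of chip0 in the frame of plate above 0.042 m or y of chip0 in the frame of plate below -0.042 m) and (z of chip1 in the frame of plate below -0.006 m or x of chip1 in the frame of plate above 0.05 m or x of chip1 in the frame of plate below -0.05 m or y of chip1 in the frame of plate above 0.042 m or y of chip1 in the frame of plate below -0.042 m) and (z of chip2 in the frame of plate below -0.006 m or x of chip2 in the frame of plate above 0.05 m or x of chip2 in the frame of plate below -0.05 m or y of chip2 in the frame of plate above 0.042 m or y of chip2 in the frame of plate below -0.042 m) and contact force between the fingers and heatsink above 2 N and contact force between each of heatsink, scraper and board below 0.05 N and contact force between each of heatsink, the fingers and scraper below 0.05 N and horizontal distance between heatsink and plate below 0.008 m and z of heatsink in the frame of plate between 0.004 and 0.018 m and angle between the x axis of heatsink and the x axis of plate, either way round below 0.12 rad and angle between heatsink's own z axis and vertical below 0.08 rad and linear speed of each of heatsink, scraper below 0.02 m/s and height (world z) of scraper below 0.05 m); the arm keeps its last pose, push and grip.
It fails at once if the heatsink touches the board or any of its parts (contact force between heatsink and board above 0.5 N).
It fails at once if the fingers touch a bit (contact force between the fingers and chip0 above 0.3 N or contact force between the fingers and chip1 above 0.3 N or contact force between the fingers and chip2 above 0.3 N).
It fails at once if a bystander is displaced by more than 25 mm (distance of any of mouse, speaker, screwdriver from where it was at the start of the episode above 0.025 m).
It also fails if it takes over 64 s, if anything falls off the work surface, if the arm or the gripper's body presses on something with over 40 N, if the wrist force passes 120 N, or if a joint passes its speed limit or range.

ROBOT

A 6-joint arm with a two-finger parallel gripper is mounted at the origin on the work surface. World frame = base frame: x ahead of the robot, y to its left, z up, the work surface at z = 0. Lengths are in m, angles in rad, forces in N, time in s.
With the tool pointing down it reaches from about 0.15 to 0.775 m from the base axis. Payload 6.1 kg.
Tool frame: the origin (TCP) lies at the very end of the fingers, on their centre line; the grasp point (between the pads) lies 19 mm behind it; z points along the fingers, y is the line along which they close (so a half turn about z gives the same grasp; the last joint's range is limited). The gripper opens to 85 mm and grips with 20 to 120 N. Pads are 22 mm wide; open, the fingers measure 114 mm over their backs; the gripper's body (76 mm by 85 mm) begins 54 mm behind the grasp point. The pads swing forward as they close: fully open they stand 13 mm farther back than shut.
Start: joints at [1.224, 0.126, -0.04, 1.405, 0, 1.571], TCP at [0.178, 0.494, 0.231] pointing down, gripper open.
Joint ranges: [-2.72, 2.72], [-0.95, 1.95], [-1.27, 1.35], [-1.78, 2.02], [-1.46, 1.47], [-3.14, 3.14]. Speed limits (rad/s): [2.39, 2.39, 3.01, 3.14, 3.14, 3.14].

INTERFACE

Orientations are given as a rotation vector (axis times angle).
In Python, from plant import env, snapshot gives the robot as it stands. The module is installed in compiled form; this text tells all that it offers.
- The arm moves only by the tool carry_out, never from a script. Its argument "commands" is a list of rows, each a list of 4 numbers: the shift along the tool's x, y, z in m, then the turn about the tool's z in degrees. A call has 1 to 12 rows; each row shifts and turns the commanded pose from where the row before left it, along the tool's axes as they then stand; what a row does not reach is not made up. A row lasts 1/12 s, in which the tool goes at most 41.7 mm and 7.16 degrees, less where a joint would pass 70% of its speed; a pose out of reach is approached as far as the arm can. A call is refused whole if a number of a shift passes 0.0417 or a number of a turn 7.16, either way. A call with a gripper value outside its range is refused whole. "claw" is the opening, from 0 (shut) to 1 (fully open), set as the call begins (left out, the last holds). The fingers move at their own pace and stop on an object; "grip_force" is the grip in N (left out, the last holds). Time passes only in rows, so rows that do not move let the fingers close. It gives the time, the measured TCP pose, the force, the opening and the grip force at its end, in the units of the state.
- env.read_state(): the state, without advancing time (a new reading comes with each control period).
- snapshot(name): name is "scene" or "top" or "wrist"; returns a dict with "color" (420x560x3 uint8, red, green, blue), "intrinsics" (3x3 intrinsics, pixels), "rvec" (rotation vector, rad) and "tvec" (3), from world to camera coordinates, as OpenCV has them. Camera axes: x right, y down, z forward; pixel columns grow to the right and rows downward; lengths in m; the calibration is good to about 2 mm. The wrist camera is an equidistant fisheye: a pixel r from the principal point sees the ray r / f radians off the axis. A picture is of the moment at which its call begins. There is no depth.
- env.job_done(): hands the job in; it is judged then, once.
The state is a dict: "time_s": time; "q": joint angles; "dq": joint speeds; "effort": joint torques, N m; "tcp_pos": TCP position; "orientation": TCP orientation; "force": force on the tool from outside, world axes, zero at the start; "torque": the same for the moment, N m; "finger_gap": finger opening in m; "grasp_force": force on a finger pad.
Only numpy, scipy, OpenCV 4.12 (cv2) and the standard library are available. Lean on these libraries where they do the work, as an engineer would, in place of code of your own. Each camera call takes 0.05 s, during which the arm holds its last target. There are 200 camera calls.

## Working session

There is one attempt and no reset: what is moved stays moved. The work goes in short steps, Python scripts to look and compute and a tool call to move; the robot and the scene stay as the last step left them, time stands still between calls to the robot, and variables do not carry over. Pictures are saved under pics/ and viewed, at most 10 in all, crops included, and the job is handed in when it is done.

Besides the shell and the picture viewer there is one more tool, called by a JSON object that holds its "name" and its "arguments". carry_out: Moves the arm, as the interface text tells. Its arguments: {"type":"object","properties":{"commands":{"type":"array","items":{"type":"array","items":{"type":"number"}}},"claw":{"type":"number"},"grip_force":{"type":"number"}},"required":["commands"]}

```bash
mkdir -p pics
cat > h.py <<'E'
import numpy as np, cv2
from scipy.spatial.transform import Rotation as R
from plant import env, snapshot
def grab(name, fn):
    s=snapshot(name); cv2.imwrite(f'pics/{fn}.png', s['color'][:,:,::-1]); np.savez(f'pics/{fn}.npz', **s); return s
def load(fn): return dict(np.load(f'pics/{fn}.npz'))
def ray(s,u,v,fish=False):
    K=s['intrinsics']; Rm=R.from_rotvec(np.ravel(s['rvec'])).as_matrix(); t=np.ravel(s['tvec'])
    x=(u-K[0,2])/K[0,0]; y=(v-K[1,2])/K[1,1]
    if fish:
        r=np.hypot(x,y); d=np.array([x/r*np.sin(r),y/r*np.sin(r),np.cos(r)]) if r>0 else np.array([0,0,1.])
    else: d=np.array([x,y,1.])
    return -Rm.T@t, Rm.T@(d/np.linalg.norm(d))
def onz(s,u,v,z,fish=False):
    c,d=ray(s,u,v,fish); return c+d*(z-c[2])/d[2]
def tri(a,b):
    (c1,d1),(c2,d2)=a,b
    A=np.stack([d1,-d2],1); k=np.linalg.lstsq(A,c2-c1,rcond=None)[0]
    p,q=c1+k[0]*d1,c2+k[1]*d2
    return (p+q)/2, np.linalg.norm(p-q)
E
python3 - <<'E'
from h import *
np.set_printoptions(precision=4,suppress=True)
st=env.read_state(); print(st)
for n in ['scene','top','wrist']:
    s=grab(n,n+'0'); Rm=R.from_rotvec(np.ravel(s['rvec'])).as_matrix(); print(n,s['intrinsics'].tolist(),-Rm.T@np.ravel(s['tvec'])); print(Rm)
E
```

```text
{'time_s': 0.0, 'q': array([ 1.224 ,  0.1264, -0.0406,  1.4054, -0.    ,  1.5708]), 'dq': array([-0.0003, -0.0008, -0.0004, -0.0007,  0.0005, -0.0011]), 'effort': array([ -0.0019, -43.5914,  35.2925,   0.0173,  -0.    ,   0.    ]), 'tcp_pos': array([0.1783, 0.4934, 0.2305]), 'orientation': array([-0.542 , -3.0942,  0.0024]), 'force': array([-0.1708,  0.2122,  0.1376]), 'torque': array([0.0051, 0.0033, 0.0924]), 'grasp_force': 0.0, 'finger_gap': 0.08545040305456414}
scene [[381.4769765945157, 0.0, 277.1978485730265], [0.0, 381.4769765945157, 211.01901837728312], [0.0, 0.0, 1.0]] [0.7574 0.3758 0.6334]
[[-0.8869  0.4619  0.0027]
 [ 0.3688  0.7117 -0.5979]
 [-0.2781 -0.5293 -0.8016]]
top [[379.5215335742583, 0.0, 283.81443142007396], [0.0, 379.5215335742583, 209.67038198864716], [0.0, 0.0, 1.0]] [ 0.4864 -0.0172  0.9809]
[[-0.001  -0.9999 -0.0111]
 [-0.9957  0.0021 -0.0924]
 [ 0.0925  0.0109 -0.9957]]
wrist [[325.19226210127806, 0.0, 273.82917056445893], [0.0, 325.19226210127806, 204.39713997758884], [0.0, 0.0, 1.0]] [0.1048 0.5205 0.3749]
[[ 0.3406  0.9402 -0.0012]
 [ 0.8942 -0.3235  0.3095]
 [ 0.2906 -0.1065 -0.9509]]
```

View pics/top0.png

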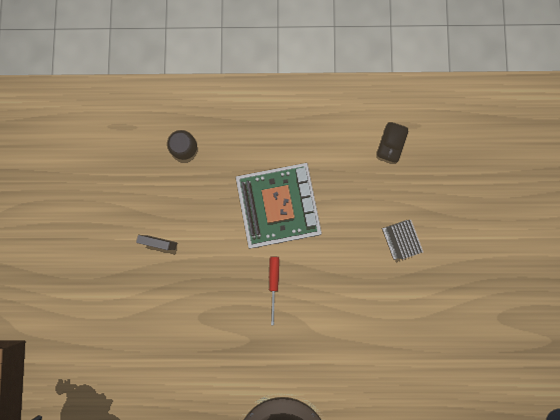

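View pics/scene0.png

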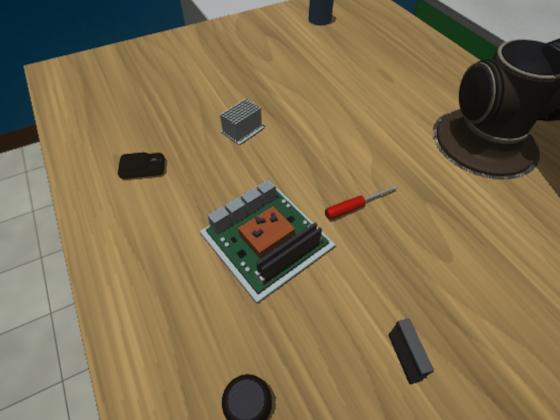

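The top view shows the board at (278,205) with the plate at (278,204). The scraper is at (157,244), the heatsink at (402,240), the speaker at (182,145), the mouse at (392,143) and the screwdriver at (274,290). The scene view shows the plate at (266,230), the scraper at (410,350) and the heatsink at (241,122).

```bash
cat > m.py <<'E'
from h import *
np.set_printoptions(precision=4,suppress=True)
T,S=load('top0'),load('scene0')
def quad(s,box,f,eps=.06):
    u0,v0,u1,v1=box; c=s['color'][v0:v1,u0:u1].astype(int); m=f(c).astype(np.uint8)
    m=cv2.morphologyEx(m,cv2.MORPH_CLOSE,np.ones((7,7)))
    k=max(cv2.findContours(m,0,2)[0],key=cv2.contourArea); h=cv2.convexHull(k)
    q=cv2.approxPolyDP(h,eps*cv2.arcLength(h,True),True)[:,0]+[u0,v0]
    return q.astype(float),cv2.contourArea(h)
cop=lambda c:(c[...,0]-c[...,2]>60)&(c[...,0]>120)&(c[...,1]<0.62*c[...,0])
for n,s,b in (('top',T,(255,180,305,230)),('scene',S,(230,195,305,260))):
    q,a=quad(s,b,cop); print(n,a,q.tolist())
    p=np.array([onz(s,u,v,.042) for u,v in q]); print(p[:,:2],p.mean(0)); print(np.linalg.norm(np.diff(p,axis=0,append=p[:1]),axis=1))
E
python3 m.py
python3 - <<'E'
from h import *
T,S=load('top0')['color'],load('scene0')['color']
f=lambda im,u,v,w,h,k:cv2.resize(im[v:v+h,u:u+w],None,fx=k,fy=k,interpolation=cv2.INTER_CUBIC)
a=f(T,130,230,60,30,6);b=f(T,370,210,60,60,6);c=f(S,375,310,65,80,4);d=f(S,210,90,65,60,6)
o=np.zeros((600,800,3),np.uint8)
o[:180,:360]=a;o[180:540,:360]=b;o[:320,370:630]=c;o[320:320+280,370:370+390]=d[:280]
cv2.imwrite('pics/crop1.png',o[:,:,::-1])
E
```

```text
Traceback (most recent call last):
  File "m.py", line 12, in <module>
    q,a=quad(s,b,cop); print(n,a,q.tolist())
        ~~~~^^^^^^^^^
  File "m.py", line 7, in quad
    k=max(cv2.findContours(m,0,2)[0],key=cv2.contourArea); h=cv2.convexHull(k)
ValueError: max() iterable argument is empty
```

View pics/crop1.png

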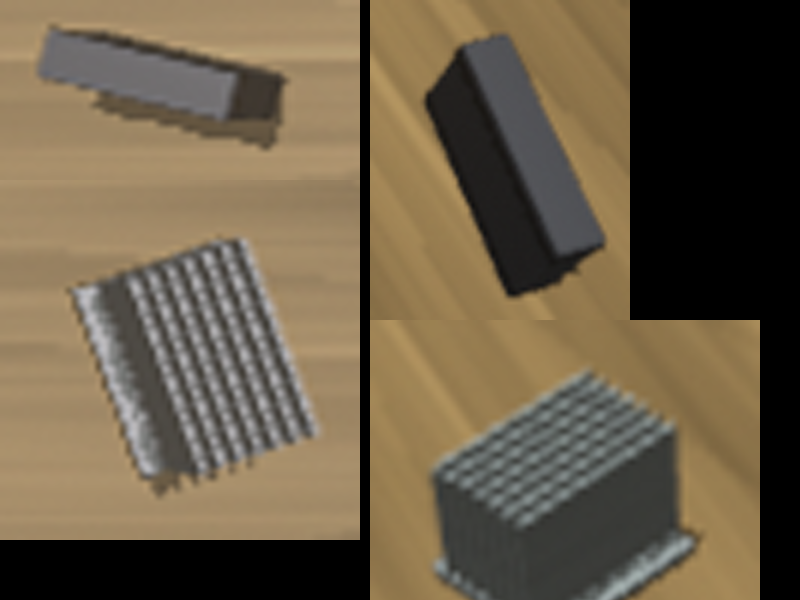

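The crop shows the scraper's top face and the heatsink's fin tops clearly in both views. I'll triangulate their corners and check the copper colour.

Run:
```python
from h import *
np.set_printoptions(precision=4,suppress=True)
T,S=load('top0'),load('scene0')
print(T['color'][195:215:4,266:292:4].tolist()[0:3], S['color'][235,250:285:6].tolist())
def go(a,b,order):
    P=[]
    for (u,v),j in zip(a,order):
        p,e=tri(ray(T,u-.4,v-.4),ray(S,b[j][0]-.4,b[j][1]-.4)); P.append(p); print(p,e)
    P=np.array(P); print('mean',P.mean(0),'edges',np.linalg.norm(np.diff(P,axis=0,append=P[:1]),axis=1)); 
    for i in range(4): d=P[(i+1)%4]-P[i]; print('  dir',np.degrees(np.arctan2(d[1],d[0])))
sc=[(138.3,234.7),(136.3,243),(168,250.3),(170,242)]; ss=[(398.25,321.25),(409.5,318.75),(433.75,370.5),(422,374.5)]
print('scraper'); go(sc,ss,[3,2,1,0])
hc=[(391.3,226.3),(410.5,219.7),(423,252),(403.3,258.7)]; hs=[(220.5,115),(246.7,98.7),(261.3,108),(235.3,124.7)]
# top: far-left, far-right, near-right, near-left ; scene: nearest robot = up/right
print('heatsink'); go(hc,hs,[3,0,1,2])
```

```text
[[[178, 118, 88], [179, 119, 87], [88, 84, 87], [159, 106, 78], [179, 120, 88], [179, 119, 87], [120, 117, 91]], [[179, 117, 86], [179, 117, 86], [183, 119, 87], [180, 119, 88], [181, 121, 87], [101, 91, 91], [160, 116, 86]], [[180, 119, 87], [180, 119, 87], [179, 118, 87], [179, 119, 87], [185, 121, 87], [156, 106, 81], [185, 120, 88]]] [[145, 77, 46], [40, 38, 40], [141, 76, 45], [143, 77, 46], [145, 78, 47], [140, 74, 45]]
scraper
[0.5116 0.348  0.0622] 0.002250077568876227
[0.4921 0.3519 0.0611] 0.0007251180668110602
[0.4739 0.275  0.0605] 0.002139136168866578
[0.4935 0.2703 0.063 ] 0.003206545490496648
mean [0.4928 0.3113 0.0617] edges [0.02   0.079  0.0203 0.0797]
  dir 168.45769141258126
  dir -103.30849244384711
  dir -13.573940500162772
  dir 76.85339033265385
heatsink
[ 0.5308 -0.266   0.0582] 0.0026120706178312594
[ 0.5471 -0.3133  0.0576] 0.0018906667743597571
[ 0.4686 -0.3403  0.058 ] 0.003239926905550366
[ 0.4526 -0.2926  0.058 ] 0.0031480540243516305
mean [ 0.4998 -0.3031  0.058 ] edges [0.05   0.0831 0.0503 0.0826]
  dir -70.98210763902311
  dir -161.03973555372613
  dir 108.45416010598
  dir 18.76023574882075
```

Both check out against the given sizes: scraper 20x80 mm, heatsink fins 50x83 mm, heights within 4 mm. Now the plate and bits.

```bash
cat > m.py <<'E'
from h import *
np.set_printoptions(precision=4,suppress=True)
T,S=load('top0'),load('scene0')
cop=lambda c:(c[...,0]-c[...,2]>50)&(c[...,0]>100)&(c[...,1]<0.71*c[...,0])&(c[...,2]<0.53*c[...,0])
Q=[]
for n,s,(u0,v0,u1,v1) in (('top',T,(255,180,303,228)),('scene',S,(230,195,305,260))):
    m=cop(s['color'][v0:v1,u0:u1].astype(int)).astype(np.uint8)
    m=cv2.morphologyEx(m,cv2.MORPH_OPEN,np.ones((2,2)))
    m=cv2.morphologyEx(m,cv2.MORPH_CLOSE,np.ones((3,3)))
    k=max(cv2.findContours(m,0,2)[0],key=cv2.contourArea); h=cv2.convexHull(k)
    q=cv2.approxPolyDP(h,.06*cv2.arcLength(h,True),True)[:,0]+[u0,v0]; Q.append(q)
    print(n,cv2.contourArea(h),q.tolist())
    p=np.array([onz(s,u,v,.042) for u,v in q]); print(p[:,:2],p.mean(0)); print(np.linalg.norm(np.diff(p,axis=0,append=p[:1]),axis=1))
    for i in range(4): d=p[(i+1)%4]-p[i]; print('  dir',np.degrees(np.arctan2(d[1],d[0])))
E
python3 m.py
python3 - <<'E'
from h import *
T,S=load('top0')['color'],load('scene0')['color']
f=lambda im,u,v,w,h,k:cv2.resize(im[v:v+h,u:u+w],None,fx=k,fy=k,interpolation=cv2.INTER_CUBIC)
o=np.zeros((480,800,3),np.uint8)
o[:400,:400]=f(T,230,158,100,100,4);o[:480,400:]=f(S,195,175,100,120,4)[:480]
cv2.imwrite('pics/crop2.png',o[:,:,::-1])
E
```

```text
top 845.5 [[288, 187], [294, 218], [269, 223], [263, 191]]
[[ 0.6304 -0.0175]
 [ 0.5527 -0.0322]
 [ 0.5404  0.0298]
 [ 0.6205  0.045 ]] [0.586  0.0063 0.042 ]
[0.079  0.0632 0.0815 0.0632]
  dir -169.27033501651107
  dir 101.22961012115255
  dir 10.753308624397318
  dir -80.97624951124631
scene 1296.0 [[274, 208], [294, 230], [259, 252], [240, 228]]
[[ 0.5544 -0.024 ]
 [ 0.5448  0.039 ]
 [ 0.6235  0.0516]
 [ 0.6324 -0.0115]] [0.5888 0.0138 0.042 ]
[0.0637 0.0796 0.0637 0.079 ]
  dir 98.63689910640628
  dir 9.102296892981524
  dir -81.95909876994278
  dir -170.89913267293272
```

View pics/crop2.png

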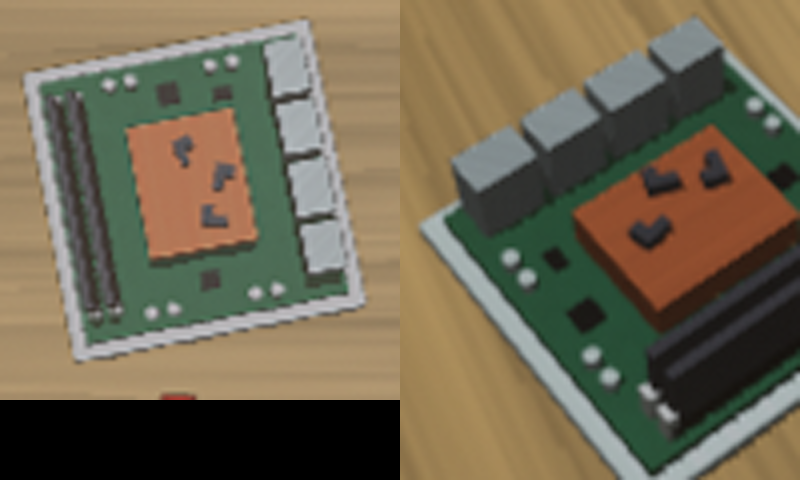

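Top crop: plate corners at (127,127), (235,109), (257,237), (149,252), with three bits on the plate. The memory modules are on the left (world +y) and the ports on the right, so the plate is near (0.588, 0.010) with its x axis at about 9.5°. I'll refine that with the wrist camera later, and go for the scraper first.

```bash
cat > d.py <<'E'
import sys
from h import *
# usage: d.py x y z yawdeg(tool y) ; prints tool-frame shift (no turn first) and shift if turned first
def delta(x,y,z,yaw):
    st=env.read_state(); M=R.from_rotvec(st['orientation']).as_matrix()
    cy=np.degrees(np.arctan2(M[1,1],M[0,1])); turn=-(yaw-cy)
    d=np.array([x,y,z])-st['tcp_pos']
    M2=M@R.from_euler('z',turn,degrees=True).as_matrix()
    print('t',st['time_s'],'tcp',st['tcp_pos'].round(4),'yaw',round(cy,2),'q',st['q'].round(2))
    print('move-then-turn',(M.T@d).round(4),'turn',round(turn,2),'turn-then-move',(M2.T@d).round(4))
if __name__=='__main__': delta(*map(float,sys.argv[1:]))
E
python3 d.py 0.493 0.311 0.15 -13.4
```

```text
t 0.15 tcp [0.1783 0.4934 0.2307] yaw 70.13 q [ 1.22  0.13 -0.04  1.41 -0.    1.57]
move-then-turn [-0.3579 -0.0645  0.0808] turn 83.53 turn-then-move [-0.1045  0.3484  0.0808]
```

{"name": "carry_out", "arguments": {"commands": [[-0.0298,-0.0054,0,0],[-0.0298,-0.0054,0,0],[-0.0298,-0.0054,0,0],[-0.0298,-0.0054,0,0],[-0.0298,-0.0054,0,0],[-0.0298,-0.0054,0,0],[-0.0298,-0.0054,0,0],[-0.0298,-0.0054,0,0],[-0.0298,-0.0054,0,0],[-0.0298,-0.0054,0,0],[-0.0298,-0.0054,0,0],[-0.0298,-0.0054,0,0]], "claw": 1}}

```text
time_s: 1.15
tcp_pos: [0.4938, 0.3102, 0.231]
orientation: [-0.542, -3.094, 0.0]
force: [-0.3, 1.3, -0.6]
finger_gap: 0.0853
grasp_force: 0.0
```

{"name": "carry_out", "arguments": {"commands": [[0,0,0.0067,6.96],[0,0,0.0067,6.96],[0,0,0.0067,6.96],[0,0,0.0067,6.96],[0,0,0.0067,6.96],[0,0,0.0067,6.96],[0,0,0.0067,6.96],[0,0,0.0067,6.96],[0,0,0.0067,6.96],[0,0,0.0067,6.96],[0,0,0.0067,6.96],[0,0,0.0067,6.96]]}}

```text
time_s: 2.15
tcp_pos: [0.4925, 0.3111, 0.1502]
orientation: [-2.471, -1.94, 0.001]
force: [0.6, -0.6, -0.1]
finger_gap: 0.0851
grasp_force: 0.0
```

```bash
python3 d.py 0.493 0.311 0.036 -13.4; python3 -c "
from h import *
grab('wrist','w1')"
```

```text
t 2.15 tcp [0.4925 0.3111 0.1502] yaw -13.74 q [ 0.56  0.25 -0.07  1.25 -0.    2.37]
move-then-turn [1.000e-04 5.000e-04 1.142e-01] turn -0.34 turn-then-move [1.000e-04 5.000e-04 1.142e-01]
```

View pics/w1.png

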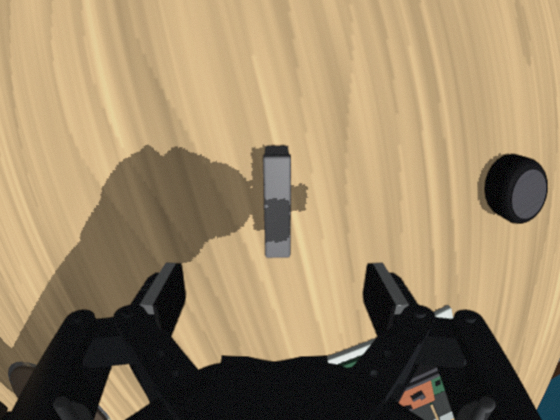

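The wrist view shows the scraper centred between the fingers, its top face at u 264–291, v 157–257, and well aligned. I'll check its top centre at two heights along the ray.

```bash
python3 -c "
from h import *
s=load('w1')
for p in [(264,157),(291,157),(291,257),(265,257),(277.5,207)]: print(p,onz(s,*p,.066,True).round(4))"
```

```text
(264, 157) [0.4963 0.352  0.066 ]
(291, 157) [0.5149 0.3475 0.066 ]
(291, 257) [0.4974 0.2704 0.066 ]
(265, 257) [0.4775 0.2753 0.066 ]
(277.5, 207) [0.4968 0.3134 0.066 ]
```

{"name": "carry_out", "arguments": {"commands": [[0.001,0.004,0.02,-0.7],[0,0,0.025,0],[0,0,0.025,0],[0,0,0.025,0],[0,0,0.012,0],[0,0,0.007,0],[0,0,0,0]], "claw": 1}}

```text
time_s: 2.78
tcp_pos: [0.4959, 0.3107, 0.0352]
orientation: [-2.451, -1.964, 0.005]
force: [1.5, -0.4, 0.0]
finger_gap: 0.0854
grasp_force: 0.0
```

{"name": "carry_out", "arguments": {"commands": [[0,0,0,0],[0,0,0,0],[0,0,0,0],[0,0,0,0],[0,0,0,0],[0,0,0,0],[0,0,0,0],[0,0,0,0],[0,0,0,0],[0,0,0,0],[0,0,0,0],[0,0,0,0]], "claw": 0, "grip_force": 60}}

```text
time_s: 3.78
tcp_pos: [0.4971, 0.3115, 0.0375]
orientation: [2.453, 1.962, 0.002]
force: [-1.7, 0.0, 5.4]
finger_gap: 0.0189
grasp_force: 61.5
```

{"name": "carry_out", "arguments": {"commands": [[0,0,-0.015,0],[0,0,-0.025,0],[0,0,-0.03,-5.6],[0,0,-0.03,-5.6],[0,0,-0.03,-5.6],[0,0,-0.02,-5.6],[0,0,0,0]]}}

```text
time_s: 4.37
tcp_pos: [0.4984, 0.3122, 0.1915]
orientation: [2.02, 2.403, 0.01]
force: [0.6, 0.4, -0.6]
finger_gap: 0.0191
grasp_force: 60.8
```

{"name": "carry_out", "arguments": {"commands": [[-0.018,0,0,0],[-0.03,0,0,0],[-0.03,0,0,0],[-0.03,0,0,0],[-0.03,0,0,0],[-0.03,0,0,0],[-0.03,-0.002,0,0],[-0.03,-0.002,0,0],[-0.02,-0.002,0,0],[-0.016,0,0,0],[0,0,0,0],[0,0,0,0]]}}

```text
time_s: 5.37
tcp_pos: [0.535, 0.0494, 0.1856]
orientation: [-2.028, -2.397, 0.002]
force: [0.3, 0.4, -0.7]
finger_gap: 0.0192
grasp_force: 60.8
```

```bash
python3 d.py 0.535 0.01 0.17 9.5; python3 -c "
from h import *
grab('wrist','w2')"
```

```text
t 5.3667 tcp [0.535  0.0494 0.1856] yaw 9.55 q [ 0.09  0.15 -0.11  1.31  0.    1.5 ]
move-then-turn [-0.0388 -0.0065  0.0156] turn 0.05 turn-then-move [-0.0388 -0.0064  0.0156]
```

View pics/w2.png

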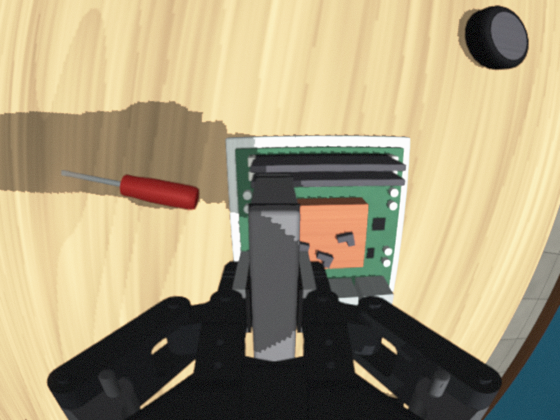

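The wrist view shows the plate's right end, with corners near (366,199) and (365,268). The scraper hides the left part. I'll take a second view from further back.

{"name": "carry_out", "arguments": {"commands": [[-0.008,-0.01,0,0],[-0.01,-0.014,0,0],[-0.01,-0.014,0,0],[-0.006,-0.006,0,0],[0,0,0,0],[0,0,0,0]]}}

```text
time_s: 5.92
tcp_pos: [0.4978, 0.0094, 0.1871]
orientation: [2.025, 2.401, 0.001]
force: [-0.2, 0.3, -1.1]
finger_gap: 0.0191
grasp_force: 60.8
```

```bash
cat > p.py <<'E'
from h import *
np.set_printoptions(precision=4,suppress=True)
def edges(fn):
    s=load(fn); c=s['color'].astype(int)
    m=((c[...,0]-c[...,2]>80)&(c[...,1]<.68*c[...,0])&(c[...,0]>130)); m[:, :296]=0; m[:160]=0; m[310:]=0
    m=cv2.morphologyEx(m.astype(np.uint8),cv2.MORPH_CLOSE,np.ones((3,3)))
    n,l,st,ce=cv2.connectedComponentsWithStats(m); k=1+st[1:,4].argmax(); print(fn,st[k]); m=(l==k).astype(np.uint8)
    h=cv2.convexHull(max(cv2.findContours(m,0,1)[0],key=cv2.contourArea))
    q=cv2.approxPolyDP(h,.03*cv2.arcLength(h,True),True)[:,0]
    return s,q
s1,q1=edges('w2'); print(q1.tolist())
grab('wrist','w3'); s2,q2=edges('w3'); print(q2.tolist())
for s,q in((s1,q1),(s2,q2)):
    for a in q: print(a, onz(s,*a,.042,True))
E
python3 p.py; python3 d.py 0.5 0 .18 9.5
```

```text
w2 [ 300  204   68   64 3336]
[[366, 204], [362, 265], [311, 260], [300, 207]]
w3 [ 326  170   85   68 2296]
[[410, 171], [404, 234], [326, 237], [328, 171]]
[366 204] [0.6249 0.0503 0.042 ]
[362 265] [ 0.6385 -0.0144  0.042 ]
[311 260] [ 0.5844 -0.0162  0.042 ]
[300 207] [0.5626 0.0368 0.042 ]
[410 171] [0.6252 0.0502 0.042 ]
[404 234] [ 0.6383 -0.0142  0.042 ]
[326 237] [ 0.5574 -0.0297  0.042 ]
[328 171] [0.545  0.0349 0.042 ]
t 5.9667 tcp [0.4981 0.0096 0.187 ] yaw 9.72 q [ 0.02  0.08 -0.19  1.3   0.    1.42]
move-then-turn [-0.0097  0.0002  0.007 ] turn 0.22 turn-then-move [-0.0097  0.0002  0.007 ]
```

View pics/w3.png

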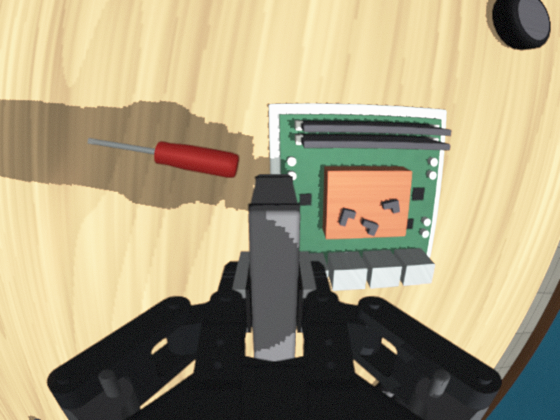

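The second wrist view shows the whole plate, with corners (410,171), (404,234), (326,237), (328,171) and bits at (347,216), (371,228), (391,206). Both views agree at z = 42 mm to under 1 mm. That puts the plate centre at (0.5915, 0.0103) with its x axis at 11°.

Next I lower the scraper just off the near end.

{"name": "carry_out", "arguments": {"commands": [[0,0,0,-1.3],[-0.006,0.01,0,0],[-0.007,0.014,0.01,0],[-0.004,0.01,0.015,0],[0,0,0.02,0],[0,0,0.02,0],[0,0,0.015,0],[0,0,0.01,0],[0,0,0.006,0],[0,0,0,0],[0,0,0,0]]}}

```text
time_s: 6.88
tcp_pos: [0.535, -0.001, 0.0912]
orientation: [1.998, 2.424, 0.0]
force: [-0.3, 0.2, -1.1]
finger_gap: 0.0192
grasp_force: 60.8
```

```bash
python3 d.py 0.5346 -0.0008 0.081 11
```

```text
t 6.8833 tcp [ 0.535  -0.001   0.0912] yaw 11.02 q [-0.    0.18 -0.28  1.11 -0.    1.38]
move-then-turn [ 0.0003 -0.0003  0.0102] turn 0.02 turn-then-move [ 0.0003 -0.0003  0.0102]
```

{"name": "carry_out", "arguments": {"commands": [[0,0,0.006,0],[0,0,0.004,0],[0,0,0,0],[0,0.004,0,0],[0,0.006,0,0],[0,0.007,0,0],[0,0.007,0,0],[0,0.007,0,0],[0,0.007,0,0],[0,0.007,0,0],[0,0.007,0,0],[0,0.007,0,0]]}}

```text
time_s: 7.88
tcp_pos: [0.5931, 0.0104, 0.0808]
orientation: [-1.998, -2.424, 0.0]
force: [-0.1, 0.4, -1.6]
finger_gap: 0.0194
grasp_force: 60.8
```

{"name": "carry_out", "arguments": {"commands": [[0,0.007,0,0],[0,0.007,0,0],[0,0.007,0,0],[0,0.007,0,0],[0,0.007,0,0],[0,0.007,0,0],[0,0.004,0,0],[0,0,0,0],[0,0,0,0]]}}

```text
time_s: 8.63
tcp_pos: [0.6375, 0.019, 0.0807]
orientation: [-1.998, -2.424, 0.0]
force: [0.4, 0.4, -1.0]
finger_gap: 0.0192
grasp_force: 60.7
```

```bash
python3 d.py 0.5346 -0.0008 0.081 11; python3 -c "
from h import *
a=grab('wrist','w4');b=grab('scene','s4');t=grab('top','t4')
f=lambda im,u,v,w,h,k:cv2.resize(im[v:v+h,u:u+w],None,fx=k,fy=k,interpolation=cv2.INTER_CUBIC)
o=np.zeros((600,800,3),np.uint8);o[:420,:300]=a['color'][:,130:430]
o[:300,300:620]=f(b['color'],190,170,160,150,2); o[300:600,300:600]=f(t['color'],230,158,100,100,3)
cv2.imwrite('pics/c4.png',o[:,:,::-1])"
```

```text
t 8.6333 tcp [0.6375 0.019  0.0807] yaw 11.01 q [ 0.03  0.37 -0.05  1.15 -0.    1.41]
move-then-turn [ 0.0002 -0.1048 -0.0002] turn 0.01 turn-then-move [ 0.0002 -0.1048 -0.0002]
```

View pics/c4.png

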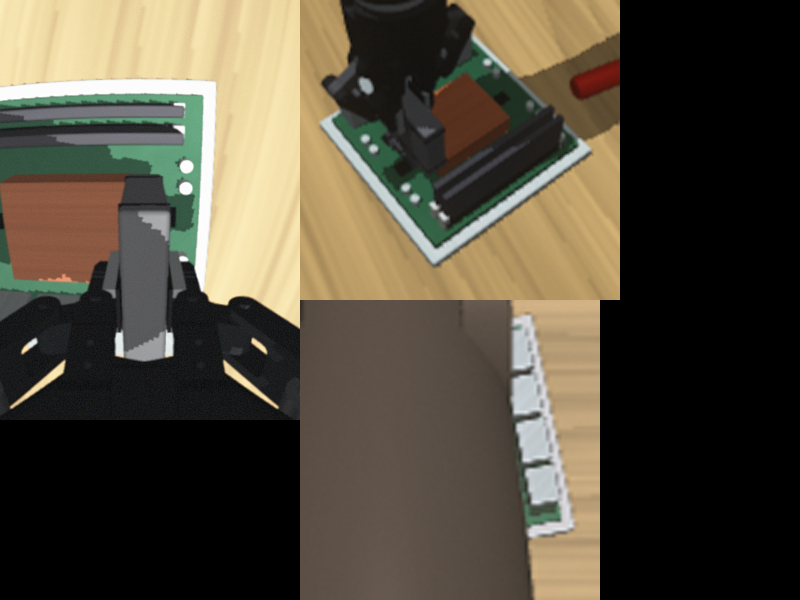

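The plate is clear behind the scraper and its front face is about 15 mm beyond the plate edge. I'll lift, go back and set the scraper down near its old place.

{"name": "carry_out", "arguments": {"commands": [[0,0,-0.015,0],[0,0,-0.03,0],[0,0,-0.03,0],[0,0,-0.025,0],[0.02,-0.005,0,0],[0.032,-0.008,0,0],[0.034,-0.008,0,0],[0.034,-0.008,0,0],[0.034,-0.008,0,0],[0.034,-0.008,0,0],[0.034,-0.008,0,0],[0.034,-0.008,0,0]]}}

```text
time_s: 9.78
tcp_pos: [0.5276, 0.2598, 0.1813]
orientation: [1.998, 2.424, 0.001]
force: [0.3, -0.2, -0.4]
finger_gap: 0.0189
grasp_force: 60.9
```

{"name": "carry_out", "arguments": {"commands": [[0.026,-0.01,0,0],[0.02,-0.008,0,0],[0.01,-0.004,0,0],[0,0,0.02,0],[0,0,0.03,0],[0,0,0.03,0],[0,0,0.03,0],[0,0,0.015,0],[0,0,0.005,0],[0,0,0,0],[0,0,0,0]]}}

```text
time_s: 10.7
tcp_pos: [0.4971, 0.3093, 0.0519]
orientation: [1.998, 2.423, 0.001]
force: [1.3, -0.1, -1.2]
finger_gap: 0.0192
grasp_force: 60.8
```

```bash
python3 d.py 0.5 0.31 0.0375 11; python3 -c "
from h import *
t=grab('top','t5')
f=lambda im,u,v,w,h,k:cv2.resize(im[v:v+h,u:u+w],None,fx=k,fy=k,interpolation=cv2.INTER_CUBIC)
w=grab('wrist','w5')
cv2.imwrite('pics/c5.png',np.hstack([f(t['color'],230,158,100,100,4),w['color'][:400,80:480]])[:,:,::-1])"
```

```text
t 10.7 tcp [0.4971 0.3093 0.0519] yaw 10.98 q [ 0.56  0.29 -0.23  1.05 -0.    1.94]
move-then-turn [0.0002 0.003  0.0144] turn -0.02 turn-then-move [0.0002 0.003  0.0144]
```

View pics/c5.png

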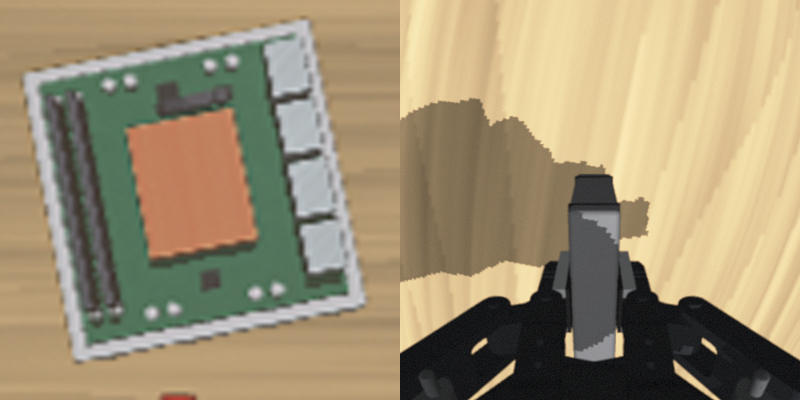

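The top crop shows the plate clear, with the bits lying on the circuit board beyond its far end, around (200,98). I'll lower the scraper to the desk.

{"name": "carry_out", "arguments": {"commands": [[0,0,0.006,0],[0,0,0.005,0],[0,0,0.0025,0],[0,0,0,0],[0,0,0,0]]}}

```text
time_s: 11.22
tcp_pos: [0.4965, 0.3095, 0.0375]
orientation: [1.998, 2.424, 0.0]
force: [-0.7, -0.5, 0.7]
finger_gap: 0.0193
grasp_force: 61.2
```

```bash
python3 d.py 0.5 0.31 0.0375 11; python3 -c "
from h import *
print(env.read_state()['force'])"
```

```text
t 11.2167 tcp [0.4965 0.3095 0.0375] yaw 11.01 q [ 0.56  0.3  -0.25  1.02 -0.    1.94]
move-then-turn [-0.0001  0.0035  0.    ] turn 0.01 turn-then-move [-0.0001  0.0035  0.    ]
[-0.6772158  -0.46789767  0.68708704]
```

{"name": "carry_out", "arguments": {"commands": [[0,0,0.0005,0],[0,0,0,0],[0,0,0,0],[0,0,0,0],[0,0,0,0],[0,0,0,0],[0,0,0,0],[0,0,0,0],[0,0,0,0],[0,0,0,0],[0,0,0,0],[0,0,0,0]], "claw": 1}}

```text
time_s: 12.22
tcp_pos: [0.4965, 0.3094, 0.0369]
orientation: [1.998, 2.424, 0.0]
force: [-1.1, 0.4, 0.1]
finger_gap: 0.0855
grasp_force: 0.0
```

{"name": "carry_out", "arguments": {"commands": [[0,0,-0.015,0],[0,0,-0.03,0],[0,0,-0.035,0],[0,0,-0.04,-7],[0,0,-0.04,-7],[0,0,-0.03,-7],[0,0,0,-7],[0,0,0,-7],[0,0,0,-7],[0,0,0,-7],[0,0,0,-7],[0,0,0,-7]]}}

```text
time_s: 13.22
tcp_pos: [0.4964, 0.3094, 0.2269]
orientation: [-0.428, -3.112, -0.0]
force: [-0.4, 0.5, 0.1]
finger_gap: 0.0857
grasp_force: 0.0
```

```bash
python3 d.py 0.5 -0.303 0.22 108.9; python3 -c "
from h import *
w=grab('wrist','w6')"
```

```text
t 13.2167 tcp [0.4964 0.3094 0.2269] yaw 74.35 q [0.56 0.24 0.09 1.42 0.   0.83]
move-then-turn [-0.1686 -0.5887  0.0069] turn -34.55 turn-then-move [ 0.195  -0.5805  0.0069]
```

View pics/w6.png

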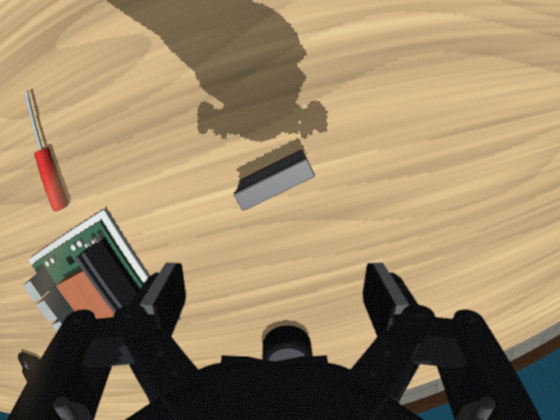

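The wrist view shows the scraper standing free at (275,185). Now to the heatsink.

{"name": "carry_out", "arguments": {"commands": [[0,0,0,-6.9],[0,0,0,-6.9],[0,0,0,-6.9],[0,0,0,-6.9],[0,0,0,-6.9],[0.008,-0.023,0,0],[0.011,-0.034,0,0],[0.011,-0.034,0,0],[0.011,-0.034,0,0],[0.011,-0.034,0,0],[0.011,-0.034,0,0],[0.011,-0.034,0,0]]}}

```text
time_s: 14.27
tcp_pos: [0.498, 0.0691, 0.227]
orientation: [-0.501, 3.101, -0.0]
force: [0.5, 0.3, 0.1]
finger_gap: 0.0855
grasp_force: 0.0
```

{"name": "carry_out", "arguments": {"commands": [[0.012,-0.034,0,0],[0.012,-0.034,0,0],[0.012,-0.034,0,0],[0.012,-0.034,0,0],[0.012,-0.034,0,0],[0.012,-0.034,0,0],[0.012,-0.034,0,0],[0.012,-0.034,0,0],[0.012,-0.034,0,0],[0.012,-0.034,0,0],[0,0,0,0],[0,0,0,0]]}}

```text
time_s: 15.27
tcp_pos: [0.4921, -0.2916, 0.2263]
orientation: [0.496, -3.102, -0.001]
force: [0.5, 1.4, 0.1]
finger_gap: 0.0851
grasp_force: 0.0
```

```bash
python3 d.py 0.5 -0.303 0.15 108.9
```

```text
t 15.2667 tcp [ 0.4921 -0.2916  0.2263] yaw 108.19 q [-0.54  0.22  0.06  1.41  0.   -0.85]
move-then-turn [-0.004  -0.0133  0.0763] turn -0.71 turn-then-move [-0.0039 -0.0134  0.0763]
```

```bash
cat > hs.py <<'E'
from h import *
import sys
np.set_printoptions(precision=4,suppress=True)
fn=sys.argv[1]; s=grab('wrist',fn); c=s['color'].astype(int)
mx,mn=c.max(2),c.min(2); m=((mx-mn)<0.2*mx)&(mx>20); m[270:]=0; m[:60]=0; m[:,:150]=0; m[:,420:]=0
m=cv2.morphologyEx(m.astype(np.uint8),cv2.MORPH_CLOSE,np.ones((5,5))); m=cv2.morphologyEx(m,cv2.MORPH_OPEN,np.ones((5,5)))
n,l,st,ce=cv2.connectedComponentsWithStats(m)
for k in range(1,n):
    if st[k,4]<1500: continue
    print('blob',st[k],ce[k])
    h=cv2.convexHull(max(cv2.findContours((l==k).astype(np.uint8),0,1)[0],key=cv2.contourArea))
    q=cv2.approxPolyDP(h,.02*cv2.arcLength(h,True),True)[:,0]
    for a in q: print(a,'z60',onz(s,*a,.06,True)[:2],'z6',onz(s,*a,.006,True)[:2])
E
python3 hs.py w7
```

```text
blob [ 232  140   61   90 5038] [262.2273 182.4672]
[291 140] z60 [ 0.447  -0.2894] z6 [ 0.4521 -0.2847]
[286 227] z60 [ 0.533  -0.2653] z6 [ 0.553  -0.2564]
[237 228] z60 [ 0.5499 -0.313 ] z6 [ 0.5729 -0.3124]
[232 142] z60 [ 0.4662 -0.3427] z6 [ 0.4746 -0.3472]
```

The wrist rays give the fin edge as 50.6 mm long, so the heatsink centre is (0.502, -0.303) with its y axis at 109.2°. The base corner agrees to 1 mm and it matches the two-view result. I'll descend around the fins.

{"name": "carry_out", "arguments": {"commands": [[-0.006,-0.014,0,-1.0],[0,0,0.02,0],[0,0,0.03,0],[0,0,0.03,0],[0,0,0.03,0],[0,0,0.03,0],[0,0,0.025,0],[0,0,0.02,0],[0,0,0.015,0],[0,0,0.01,0],[0,0,0,0],[0,0,0,0]]}}

```text
time_s: 16.32
tcp_pos: [0.5028, -0.3004, 0.0172]
orientation: [0.533, -3.096, -0.0]
force: [-0.7, 0.3, 0.2]
finger_gap: 0.0852
grasp_force: 0.0
```

```bash
python3 d.py 0.502 -0.303 0.016 109.2
```

```text
t 16.3167 tcp [ 0.5028 -0.3004  0.0172] yaw 109.55 q [-0.54  0.32 -0.27  0.98  0.   -0.88]
move-then-turn [ 0.0016 -0.0022  0.0012] turn 0.35 turn-then-move [ 0.0016 -0.0022  0.0012]
```

{"name": "carry_out", "arguments": {"commands": [[0.001,-0.002,0,0],[0,0,0,0],[0,0,0,0],[0,0,0,0],[0,0,0,0],[0,0,0,0],[0,0,0,0],[0,0,0,0],[0,0,0,0],[0,0,0,0],[0,0,0,0],[0,0,0,0]], "claw": 0, "grip_force": 80}}

```text
time_s: 17.32
tcp_pos: [0.5031, -0.3038, 0.0183]
orientation: [-0.532, 3.094, -0.002]
force: [-0.4, 1.2, 5.1]
finger_gap: 0.0493
grasp_force: 84.6
```

```bash
python3 d.py 0.502 -0.303 0.016 109.2; python3 -c "
from h import *
print(env.read_state())"; python3 hs.py w8
```

```text
t 17.3167 tcp [ 0.5031 -0.3038  0.0183] yaw 109.5 q [-0.54  0.32 -0.27  0.98  0.   -0.88]
move-then-turn [0.0008 0.0012 0.0023] turn 0.3 turn-then-move [0.0008 0.0012 0.0023]
{'time_s': 17.3167, 'q': array([-5.43504040e-01,  3.21280384e-01, -2.70558561e-01,  9.76710200e-01,
        4.84214778e-04, -8.83834861e-01]), 'dq': array([ 0.00073446, -0.000843  , -0.00087739,  0.00136479, -0.00074422,
        0.00029622]), 'effort': array([-3.34909726e-01, -5.02472448e+01,  3.06558180e+01, -4.73954715e-01,
       -2.71103075e-01,  2.99848834e-03]), 'tcp_pos': array([ 0.50314238, -0.30383284,  0.01834449]), 'orientation': array([-5.31673579e-01,  3.09423064e+00, -1.73459028e-03]), 'force': array([-0.39253992,  1.21946833,  5.11240112]), 'torque': array([0.36246001, 0.19158168, 0.05897746]), 'grasp_force': 84.63987350463867, 'finger_gap': 0.04926274691037459}
blob [  197   176   155    94 13357] [273.9126 223.2843]
[342 179] z60 [ 0.445 -0.301] z6 [ 0.4534 -0.2856]
[351 269] z60 [ 0.4748 -0.2841] z6 [ 0.499  -0.2599]
[197 269] z60 [ 0.4937 -0.3375] z6 [ 0.5278 -0.3413]
[208 177] z60 [ 0.459  -0.3427] z6 [ 0.4748 -0.3492]
```

Gripped at a 49 mm gap. The base corners from the new view give a centre of (0.504, -0.304), within 1 mm of the TCP, and the underside sits 18 mm below the TCP. I'll lift and turn.

{"name": "carry_out", "arguments": {"commands": [[0,0,-0.005,0],[0,0,-0.01,0],[0,0,-0.015,0],[0,0,-0.02,0],[0,0,-0.02,0],[0,0,-0.02,0],[0,0,-0.015,3],[0,0,-0.01,3],[0,0,0,2.5],[0,0,0,0],[0,0,0,0],[0,0,0,0]]}}

```text
time_s: 18.37
tcp_pos: [0.5019, -0.3032, 0.1314]
orientation: [0.303, -3.126, -0.001]
force: [0.4, -0.1, -4.1]
finger_gap: 0.0494
grasp_force: 83.7
```

```bash
python3 d.py 0.5915 0.0103 0.133 101; python3 -c "
from h import *
s=env.read_state();print(s['finger_gap'],s['force'],s['torque'])"
```

```text
t 18.3667 tcp [ 0.5019 -0.3032  0.1314] yaw 101.07 q [-0.54  0.26 -0.1   1.22 -0.   -0.74]
move-then-turn [-0.1482  0.2905 -0.0015] turn 0.07 turn-then-move [-0.1478  0.2907 -0.0015]
0.04935762570977262 [ 0.43360542 -0.09946607 -4.13091012] [0.04800754 0.03720831 0.02656605]
```

{"name": "carry_out", "arguments": {"commands": [[-0.0044,0.0087,0,0],[-0.0089,0.0174,0,0],[-0.0133,0.0261,0,0],[-0.0148,0.029,0,0],[-0.0148,0.029,0,0],[-0.0148,0.029,0,0],[-0.0148,0.029,0,0],[-0.0148,0.029,0,0],[-0.0148,0.029,0,0],[-0.0148,0.029,0,0],[-0.0104,0.0203,0,0],[-0.0074,0.0145,0,0]]}}

```text
time_s: 19.37
tcp_pos: [0.5922, 0.0127, 0.1314]
orientation: [0.306, -3.126, -0.001]
force: [-0.6, 0.3, -5.0]
finger_gap: 0.0491
grasp_force: 83.9
```

{"name": "carry_out", "arguments": {"commands": [[0,0,0,0],[0,0,0,0],[0,0,0,0],[0,0,0,0]]}}

```text
time_s: 19.7
tcp_pos: [0.5918, 0.009, 0.1317]
orientation: [0.3, -3.127, 0.0]
force: [-0.3, -0.3, -3.9]
finger_gap: 0.049
grasp_force: 84.0
```

```bash
python3 d.py 0.5915 0.0103 0.0703 101; python3 -c "
from h import *
np.set_printoptions(precision=4,suppress=True)
s=env.read_state();print(s['finger_gap'],s['force'],s['torque'])
s=grab('wrist','w9');grab('scene','s9'); c=s['color'].astype(int); mx,mn=c.max(2),c.min(2)
m=((mx-mn)<0.2*mx)&(mx>20); m[270:]=0
n,l,st,ce=cv2.connectedComponentsWithStats(cv2.morphologyEx(m.astype(np.uint8),cv2.MORPH_OPEN,np.ones((5,5))))
print(st[st[:,4]>1000])
g=((c[...,0]-c[...,2]>60)&(c[...,1]<.68*c[...,0])); n,l,st,ce=cv2.connectedComponentsWithStats(g.astype(np.uint8)); print(st[st[:,4]>60])"
```

```text
t 19.7 tcp [0.5918 0.009  0.1317] yaw 100.98 q [ 0.02  0.27 -0.08  1.22 -0.   -0.18]
move-then-turn [0.     0.0014 0.0614] turn -0.02 turn-then-move [0.     0.0014 0.0614]
0.048989482109508375 [-0.3086 -0.3172 -3.8575] [-0.0227 -0.0041  0.0009]
[[     0      0    560    420 204958]
 [   155     82    240    188  28797]]
[[     0      0    560    420 231759]
 [   306      0     40     46   1411]
 [   230    153     92     23   2030]]
```

{"name": "carry_out", "arguments": {"commands": [[0,0.0008,0.005,0],[0,0,0.01,0],[0,0,0.01,0],[0,0,0.01,0],[0,0,0.007,0],[0,0,0.005,0],[0,0,0.003,0],[0,0,0,0],[0,0,0,0],[0,0,0,0]]}}

```text
time_s: 20.63
tcp_pos: [0.5925, 0.0103, 0.0824]
orientation: [-0.301, 3.126, -0.0]
force: [0.2, 0.3, -3.8]
finger_gap: 0.0492
grasp_force: 84.0
```

```bash
python3 d.py 0.5915 0.0103 0.0703 101; python3 -c "
from h import *
np.set_printoptions(precision=4,suppress=True)
s=load('w9'); c=s['color'].astype(int)
g=((c[...,0]-c[...,2]>60)&(c[...,1]<.68*c[...,0])).astype(np.uint8); g[:140]=0;g[200:]=0
h=cv2.convexHull(max(cv2.findContours(g,0,1)[0],key=cv2.contourArea)); q=cv2.approxPolyDP(h,.02*cv2.arcLength(h,True),True)[:,0]
for a in q: print(a,onz(s,*a,.042,True))
C=np.array([.5915,.0103]); x=np.array([.9816,.1908]); y=np.array([-.1908,.9816])
print('expected',C-.042*x+.034*y,C-.042*x-.034*y)
print(env.read_state()['force'])"
```

```text
t 20.6333 tcp [0.5925 0.0103 0.0824] yaw 101.01 q [ 0.02  0.29 -0.17  1.12 -0.   -0.17]
move-then-turn [0.001  0.0002 0.0121] turn 0.01 turn-then-move [0.001  0.0002 0.0121]
[321 154] [0.5451 0.0348 0.042 ]
[319 175] [0.5608 0.0368 0.042 ]
[231 174] [ 0.5724 -0.0274  0.042 ]
[231 153] [ 0.5569 -0.0299  0.042 ]
expected [0.5438 0.0357] [ 0.5568 -0.0311]
[ 0.1938  0.302  -3.8304]
```

The plate corners agree to about 1 mm. Final descent to roughly a 10.5 mm gap.

{"name": "carry_out", "arguments": {"commands": [[0.0008,0,0.003,0],[0,0,0.004,0],[0,0,0.003,0],[0,0,0.0015,0],[0,0,0,0],[0,0,0,0],[0,0,0,0],[0,0,0,0],[0,0,0,0],[0,0,0,0]]}}

```text
time_s: 21.47
tcp_pos: [0.5914, 0.0101, 0.0705]
orientation: [-0.301, 3.127, -0.0]
force: [0.1, -0.3, -5.8]
finger_gap: 0.0491
grasp_force: 84.0
```

```bash
python3 d.py 0.5915 0.0103 0.0703 101; sed -i 's/m\[:60\]=0; m\[:,:150\]=0; m\[:,420:\]=0/m[:150]=0; m[:,:185]=0; m[:,365:]=0/' hs.py
python3 - <<'E'
from h import *
np.set_printoptions(precision=4,suppress=True)
print(env.read_state()['force'],env.read_state()['torque'],env.read_state()['dq'])
w=grab('wrist','w10'); old=load('w8')
# slip check: held heatsink must look the same in the wrist view as at the grasp
a=cv2.cvtColor(old['color'],cv2.COLOR_RGB2GRAY).astype(float); b=cv2.cvtColor(w['color'],cv2.COLOR_RGB2GRAY).astype(float)
for (v0,v1,u0,u1) in [(172,262,200,350),(172,262,200,275),(172,262,275,350)]:
    h=cv2.createHanningWindow((u1-u0,v1-v0),cv2.CV_64F); print(cv2.phaseCorrelate(a[v0:v1,u0:u1].copy(),b[v0:v1,u0:u1].copy(),h))
s=grab('scene','s10'); 
c=s['color'].astype(int)
K=s['intrinsics']; Rm=R.from_rotvec(np.ravel(s['rvec'])).as_matrix(); t=np.ravel(s['tvec'])
x=np.array([.9816,.1908]); y=np.array([-.1908,.9816]); C=np.array([.5915,.0103])
for z in(.042,.052,.058):
  for sx in(1,-1):
    p=Rm@np.r_[C+sx*.042*x+.034*y,z]+t; print(z,sx,(K@p)[:2]/p[2])
# column profile through the middle of the near (+y) side
p=Rm@np.r_[C+.034*y,.052]+t; u=int(((K@p)/p[2])[0]); print(u)
for du in(-10,10): print([tuple(r) for r in c[218:256,u+du].tolist()])
E
```

```text
t 21.4667 tcp [0.5914 0.0101 0.0705] yaw 101.01 q [ 0.02  0.29 -0.19  1.09  0.   -0.18]
move-then-turn [-0.0001  0.0002  0.0002] turn 0.01 turn-then-move [-0.0001  0.0002  0.0002]
[ 0.1303 -0.262  -5.8001] [-0.0079  0.0094 -0.0029] [-0.0011  0.0011  0.0002 -0.0003 -0.0006  0.001 ]
((-0.07218441492987893, -0.057703299504133554), 0.8413567162836817)
((0.41314248549127797, -0.07979538386449292), 0.8588379526451796)
((0.39033857751233825, 0.015574262856752341), 0.9042462335295177)
0.042 1 [257.6363 252.6774]
0.042 -1 [293.6374 228.4854]
0.052 1 [257.4191 249.7894]
0.052 -1 [293.8388 225.4511]
0.058 1 [257.2862 248.0234]
0.058 -1 [293.9619 223.5972]
276
[(153, 164, 164), (153, 163, 163), (93, 99, 99), (62, 67, 65), (63, 67, 66), (63, 67, 66), (63, 68, 67), (64, 68, 68), (64, 68, 68), (64, 68, 67), (63, 67, 67), (62, 67, 65), (63, 67, 66), (64, 68, 67), (65, 69, 68), (64, 69, 68), (63, 69, 67), (63, 68, 67), (75, 80, 80), (86, 93, 92), (149, 160, 160), (192, 204, 205), (191, 204, 205), (189, 201, 202), (169, 181, 181), (114, 121, 120), (67, 56, 50), (74, 43, 30), (84, 47, 30), (77, 44, 29), (62, 37, 25), (56, 35, 25), (57, 35, 25), (57, 35, 24), (57, 35, 24), (55, 36, 25), (46, 40, 31), (53, 56, 57)]
[(21, 20, 18), (22, 22, 20), (22, 22, 20), (25, 24, 23), (41, 43, 41), (60, 64, 64), (83, 90, 89), (98, 106, 105), (99, 106, 105), (97, 105, 104), (97, 104, 104), (86, 93, 92), (73, 70, 66), (76, 52, 41), (83, 46, 30), (82, 46, 29), (69, 40, 26), (55, 34, 22), (56, 33, 23), (58, 35, 23), (57, 33, 22), (56, 34, 23), (48, 36, 26), (44, 48, 44), (56, 60, 63), (63, 63, 69), (61, 61, 67), (46, 45, 48), (29, 27, 27), (28, 27, 27), (29, 28, 27), (37, 36, 38), (55, 54, 60), (64, 64, 71), (63, 62, 68), (50, 49, 53), (32, 30, 29), (30, 29, 28)]
```

The held heatsink has not shifted in the grip. The scene view puts its underside edge at v≈243.7 and 230.3, against 244.0 and 230.7 expected for a 10 mm gap, so it is level with a visible gap to the plate. Handing in.

```bash
python3 -c "
from h import *
print(env.job_done())"
```

```text
the job is handed in; nothing more can be done
None
```

The job is handed in, with no verdict returned: the three bits are swept off the plate, the scraper stands released on the desk clear of the board, and the heatsink is held level and still, centred about 10 mm above the copper plate.

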